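# Put the chilled vials into their cooling cups

### The job

Put the four brown glass vials into the four round grey cooling cups, each into the cup of its own size (smallest vial into smallest cup, and so on up to the largest), one after another in order of size starting with the smallest, because it warms quickest. Set each down gently so that it stands upright on the floor of its cup, and leave the white tablet bottle and the carton with the green stripe where they are.

Things in the scene. Friction and masses are not known exactly. Their poses are not given: they have to be found in the camera images.
- vial_small_center (a point): the smallest of the four injection vials: brown glass, paper band round the body, thin neck, crimped metal cap with a grey top; loose, standing upright. Body diameter 26 mm (straight-sided from the foot up to 41 mm, then sloping in to the 22 mm wide cap), total height 56 mm, about 35 g give or take a quarter. This point is on its axis, half-way up (28 mm above its foot); z points up to the cap
- vial_medium_center (a point): the second smallest of the four injection vials: brown glass, paper band round the body, thin neck, crimped metal cap with a grey top; loose, standing upright. Body diameter 36 mm (straight-sided from the foot up to 52 mm, then sloping in to the 26 mm wide cap), total height 70 mm, about 70 g give or take a quarter. This point is on its axis, half-way up (35 mm above its foot); z points up to the cap
- vial_large_center (a point): the second largest of the four injection vials: brown glass, paper band round the body, thin neck, crimped metal cap with a grey top; loose, standing upright. Body diameter 47 mm (straight-sided from the foot up to 64 mm, then sloping in to the 30 mm wide cap), total height 86 mm, about 130 g give or take a quarter. This point is on its axis, half-way up (43 mm above its foot); z points up to the cap
- vial_largest_center (a point): the largest of the four injection vials: brown glass, paper band round the body, thin neck, crimped metal cap with a grey top; loose, standing upright. Body diameter 58 mm (straight-sided from the foot up to 77 mm, then sloping in to the 32 mm wide cap), total height 104 mm, about 240 g give or take a quarter. This point is on its axis, half-way up (52 mm above its foot); z points up to the cap
- cup_small: the smallest of the four round, open grey plastic cooling cups (meant for the smallest vial); fixed. Outer diameter 60 mm, round recess 46 mm across and 8 mm deep, rim 14 mm above the table, recess floor 6 mm above the table. Origin: centre of its underside, on the table; z up
- cup_medium: the second smallest of the four round, open grey plastic cooling cups (meant for the second smallest vial); fixed. Outer diameter 70 mm, round recess 56 mm across and 8 mm deep, rim 14 mm above the table, recess floor 6 mm above the table. Origin: centre of its underside, on the table; z up
- cup_large: the second largest of the four round, open grey plastic cooling cups (meant for the second largest vial); fixed. Outer diameter 81 mm, round recess 67 mm across and 8 mm deep, rim 14 mm above the table, recess floor 6 mm above the table. Origin: centre of its underside, on the table; z up
- cup_largest: the largest of the four round, open grey plastic cooling cups (meant for the largest vial); fixed. Outer diameter 92 mm, round recess 78 mm across and 8 mm deep, rim 14 mm above the table, recess floor 6 mm above the table. Origin: centre of its underside, on the table; z up
- tablet_bottle: white plastic tablet bottle with white screw cap and a blue label, 42 mm in diameter, 80 mm high, standing loose among the vials and cups; not to be moved. Origin: centre of its underside
- carton: white medicine carton with a green stripe, 56 x 34 mm and 45 mm high, standing loose among the vials and cups; not to be moved. Origin: centre of its underside; x along its length
Things that resemble listed ones, but are neither listed nor needed, are in the scene too. What is shaped like the cup_largest but orange is not meant.

How it is judged:
By the outcome, as a careful person would: the job done as asked, in the order asked, and still so for the second after the job is handed in, with the robot touching nothing.
It also fails if it takes over 115 s, if anything falls off the work surface, if the arm or the gripper's body presses on something with over 40 N, if the wrist force passes 120 N, or if a joint passes its speed limit or range.

### The arm

A 6-joint arm with a two-finger parallel gripper is mounted at the origin on the work surface. World frame = base frame: x ahead of the robot, y to its left, z up, the work surface at z = 0. Lengths are in m, angles in rad, forces in N, time in s.
With the tool pointing down it reaches from about 0.275 to 0.975 m from the base axis. Payload 8.4 kg.
Tool frame: the origin (TCP) lies midway between the tips of the shut fingers; the grasp point (between the pads) lies 19 mm behind it; z points along the fingers, y is the line along which they close (so a half turn about z gives the same grasp; the last joint's range is limited). The gripper opens to 92 mm and grips with 3 to 60 N. Pads are 20 mm wide; open, the fingers measure 128 mm over their backs; the gripper's body (75 mm by 189 mm) begins 69 mm behind the grasp point.
Start: joints at [-1.347, 0.353, 1.633, -0, 1.155, -0.002], TCP at [0.14, -0.609, 0.215] pointing down, gripper open.
Joint ranges: [-2.63, 2.63], [-0.92, 2.1], [0.06, 2.66], [-1.3, 4.44], [0, 2.69], [-3.02, 3.02]. Speed limits (rad/s): [2.22, 2.22, 2.79, 3.14, 3.14, 3.14].

### API

Orientations are given as a unit quaternion [x, y, z, w].
In Python, from bench import robot gives the robot as it stands.
- The arm moves only by the tool carry_out, never from a script. Its argument "rows" is a list of rows, each a list of 7 numbers: the shift along the tool's x, y, z in cm, then the turn, a rotation vector about the tool's x, y, z in rad, then the opening, from 0 (shut) to 1 (fully open). A call has 1 to 10 rows; each row is the pose to reach, as a shift and turn from the pose commanded when the call began, along the tool's axes at that moment; what a row does not reach only later rows make up. A row lasts 1/10 s, in which the tool goes at most 50 mm and 8.59 degrees, less where a joint would pass 70% of its speed; a pose out of reach is approached as far as the arm can. A call with a gripper value outside its range is refused whole. The fingers move at their own pace and stop on an object; "grip_force" is the grip in N (left out, the last holds). Time passes only in rows, so rows that repeat a pose let the fingers close. It gives the time, the measured TCP pose, the force, the opening and the grip force at its end, in the units of the state.
- robot.observe(): the state, without advancing time (a new reading comes with each control period).
- robot.get_image(name): name is "scene" or "top" or "wrist"; returns the picture (384x512x3 uint8, blue, green, red); there is no depth.
- robot.camera_params(name): a dict with "K" (3x3 intrinsics, pixels), "k1" (the pictures are not rectified: a ray, as slopes to the right and down, at radius r is drawn at 1 + k1 r^2 times it, then the intrinsics apply), "origin" and "attitude" of the camera in the world; the wrist camera has in their place "mount" (4x4, takes a point from camera to tool coordinates, whose origin is the TCP and whose axes are the flange's). Camera axes: x right, y down, z forward; pixel columns grow to the right and rows downward; lengths in m; the calibration is good to about 2 mm. A picture is of the moment at which its call begins: read the wrist's pose just before it. camera_params takes no time and is no camera call.
- robot.finish_job(): hands the job in; it is judged then, once.
The state is a dict: "time_s": time; "joints": joint angles; "qd": joint speeds; "effort": joint torques, N m; "tcp_pos": TCP position; "tcp_rot": TCP orientation; "force": force on the tool from outside, world axes, zero at the start; "torque": the same for the moment, N m; "grip_width": finger opening in m; "gripper_force": force on a finger pad.
Only numpy, scipy, OpenCV 4.12 (cv2) and the standard library are available. Lean on these libraries where they do the work, as an engineer would, in place of code of your own. Each camera call takes 0.05 s, during which the arm holds its last target. There are 200 camera calls.

## Working session

There is one attempt and no reset: what is moved stays moved. The work goes in short steps, Python scripts to look and compute and a tool call to move; the robot and the scene stay as the last step left them, time stands still between calls to the robot, and variables do not carry over. Pictures are saved under pics/ and viewed, at most 14 in all, crops included, and the job is handed in when it is done.

Besides the shell and the picture viewer there is one more tool, called by a JSON object that holds its "fn" and its "kwargs". carry_out: Moves the arm, as the interface text tells. Its arguments: {"type":"object","properties":{"rows":{"type":"array","items":{"type":"array","items":{"type":"number"}}},"grip_force":{"type":"number"}},"required":["rows"]}

```bash
mkdir -p pics; python3 - <<'E'
from bench import robot
import cv2,numpy as np
s=robot.observe();print(s)
for n in("scene","top","wrist"):
    cv2.imwrite(f"pics/{n}0.png",robot.get_image(n)); print(n,robot.camera_params(n))
a=cv2.imread("pics/top0.png");cv2.imwrite("pics/top0b.png",cv2.resize(a,(800,600),interpolation=cv2.INTER_CUBIC))
E
```

```text
{'time_s': 0.0, 'joints': array([-1.34739366e+00,  3.53693170e-01,  1.63413489e+00, -2.51286866e-05,
        1.15520865e+00, -2.40931673e-03]), 'qd': array([-7.90172300e-04, -3.36940621e-04,  1.18673191e-03, -1.01549388e-04,
       -3.01551565e-05, -7.90492561e-04]), 'effort': array([-1.11358757e-03, -5.93853700e+01, -3.34221160e+01,  6.95137423e-02,
        2.33542331e-02, -1.28768843e-04]), 'tcp_pos': array([ 0.13981017, -0.60864204,  0.21383526]), 'tcp_rot': array([ 9.93632055e-01,  1.12671283e-01, -9.10408673e-05, -7.16360324e-04]), 'force': array([0.41334141, 0.53340973, 0.46869412]), 'torque': array([ 0.02593435, -0.00910791,  0.05980408]), 'gripper_force': 0.0, 'grip_width': 0.09216159018079474}
scene {'K': array([[419.5337596 ,   0.        , 255.5790338 ],
       [  0.        , 419.5337596 , 194.69699593],
       [  0.        ,   0.        ,   1.        ]]), 'k1': 0.011055620182398312, 'origin': array([0.87752482, 0.33509036, 0.93938683]), 'attitude': array([ 0.37513405,  0.89137864, -0.23189823, -0.10460296])}
top {'K': array([[386.10781357,   0.        , 256.24564337],
       [  0.        , 386.10781357, 197.4728043 ],
       [  0.        ,   0.        ,   1.        ]]), 'k1': 0.0004412775465855908, 'origin': array([ 0.31691674, -0.01143386,  1.05312399]), 'attitude': array([ 0.7229898 , -0.68282647,  0.0740441 , -0.07450659])}
wrist {'K': array([[286.78923966,   0.        , 252.37353804],
       [  0.        , 286.78923966, 189.10768381],
       [  0.        ,   0.        ,   1.        ]]), 'k1': -0.07434175774404163, 'mount': array([[ 1.55365807e-03, -9.67792925e-01, -2.51742805e-01,
         7.08167434e-02],
       [ 9.99998746e-01,  1.42677122e-03,  6.86561963e-04,
        -5.30360339e-04],
       [-3.05270423e-04, -2.51743556e-01,  9.67793929e-01,
        -1.70306770e-01],
       [ 0.00000000e+00,  0.00000000e+00,  0.00000000e+00,
         1.00000000e+00]])}
```

View pics/top0b.png

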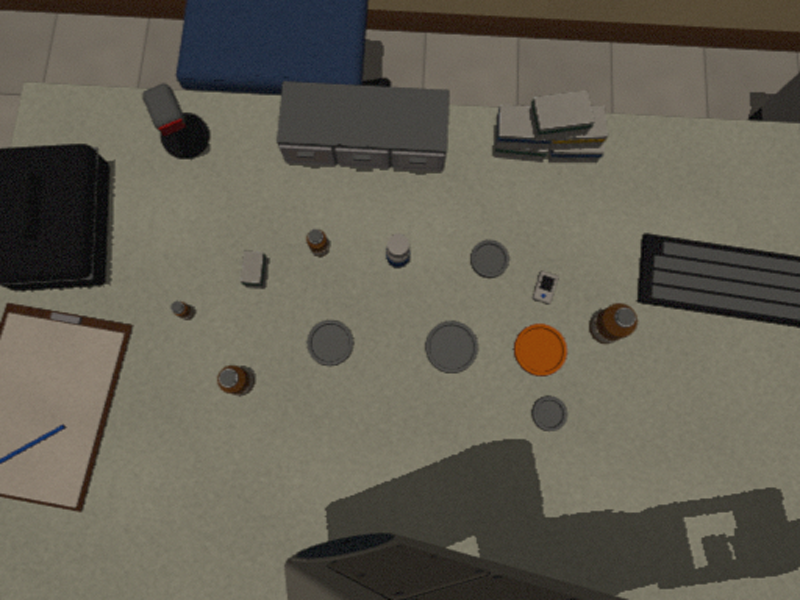

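View pics/scene0.png

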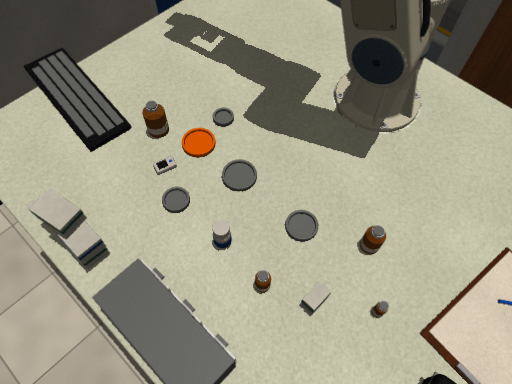

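The top view (800x600 version) shows the vials: small (182,310), medium (317,241), large (234,380), largest (615,322). The grey cups are small (549,413), medium (489,259), large (330,343) and largest (452,347). The orange decoy is at (540,350), the bottle at (398,250) and the carton at (253,268). The scene view agrees. Next I measure them in both views.

```bash
cat >h.py <<'E'
import numpy as np,cv2
from scipy.spatial.transform import Rotation as R
from bench import robot
def cam(n,s=None):
    p=robot.camera_params(n)
    if n=="wrist":
        T=R.from_quat(s['tcp_rot']).as_matrix();M=p['mount']
        return p['K'],p['k1'],T@M[:3,3]+s['tcp_pos'],T@M[:3,:3]
    return p['K'],p['k1'],p['origin'],R.from_quat(p['attitude']).as_matrix()
def ray(c,uv):
    K,k1,o,A=c; d=np.array([(uv[0]-K[0,2])/K[0,0],(uv[1]-K[1,2])/K[1,1]]); x=d.copy()
    for _ in range(10): x=d/(1+k1*(x@x))
    return A@np.r_[x,1]
def plane(c,uv,z):
    d=ray(c,uv);o=c[2];return o+d*(z-o[2])/d[2]
def proj(c,P):
    K,k1,o,A=c;q=A.T@(np.asarray(P)-o);x=q[:2]/q[2];x=x*(1+k1*(x@x));return x*K[0,0]+K[:2,2]
E
python3 - <<'E'
from h import *
ct,cs=cam("top"),cam("scene")
img={n:cv2.imread(f"pics/{n}0.png") for n in("top","scene")}
# check: is attitude camera->world
print("top fwd",ct[3][:,2],"scene fwd",cs[3][:,2])
# cups: grey dark blobs in top
seeds={'c_small':(549,413),'c_med':(489,259),'c_large':(330,343),'c_largest':(452,347)}
hsv=cv2.cvtColor(img['top'],cv2.COLOR_BGR2HSV)
for k,(u,v) in seeds.items():
    u,v=u/1.5625,v/1.5625
    m=((hsv[...,1]<22)&(hsv[...,2]<150)).astype(np.uint8)*255
    w=np.zeros_like(m);cv2.circle(w,(int(u),int(v)),23,255,-1);m&=w
    cs_,_=cv2.findContours(m,0,2);c=max(cs_,key=cv2.contourArea)
    (x,y),(a,b),_=cv2.fitEllipse(cv2.convexHull(c))
    P=plane(ct,(x,y),.014);print(k,hsv[int(v),int(u)],round(x,1),round(y,1),P.round(4),"dia",(np.array([a,b])*(ct[2][2]-.014)/ct[0][0,0]*1e3).round(0))
# vial cap tops
caps={'v_small':((180,307),.056,(381,306)),'v_med':((316,235),.070,(262,274)),'v_large':((231,375),.086,(378,230)),'v_largest':((626,315),.104,(152,104))}
for k,(t,z,sc) in caps.items():
    print(k,plane(ct,np.array(t)/1.5625,z).round(3),plane(cs,sc,z).round(3))
for n,t in{'bottle':(398,243),'carton':(253,262),'orange':(540,350)}.items(): print(n,plane(ct,np.array(t)/1.5625,{'bottle':.08,'carton':.045,'orange':.014}[n]).round(3))
a=img['top'];
A=np.hstack([cv2.resize(a[int(v/1.5625)-22:int(v/1.5625)+22,int(u/1.5625)-22:int(u/1.5625)+22],(200,200),interpolation=2) for (u,v) in [c[0] for c in caps.values()]])
b=img['scene']
B=np.hstack([cv2.resize(b[v-22:v+22,u-22:u+22],(200,200),interpolation=2) for (u,v) in [(381,306),(262,278),(374,238),(155,115)]])
cv2.imwrite("pics/c1.png",np.vstack([A,B]))
E
```

```text
top fwd [ 0.20881639  0.00661647 -0.97793248] scene fwd [-0.36046754 -0.33493798 -0.87056286]
c_small [15 20 77] 351.2 264.3 [ 0.3721 -0.2667  0.014 ] dia [56. 59.]
c_med [15 27 75] 312.6 165.4 [ 0.6398 -0.1569  0.014 ] dia [62. 62.]
c_large [21 23 78] 210.8 218.9 [0.4722 0.1155 0.014 ] dia [75. 76.]
c_largest [36 16 78] 288.6 221.6 [ 0.4769 -0.096   0.014 ] dia [85. 87.]
v_small [0.511 0.367 0.056] [0.52  0.371 0.056]
v_med [0.647 0.147 0.07 ] [0.648 0.147 0.07 ]
v_large [0.399 0.259 0.086] [0.397 0.265 0.086]
v_largest [ 0.53  -0.368  0.104] [ 0.526 -0.366  0.104]
bottle [0.637 0.006 0.08 ]
carton [0.6   0.255 0.045]
orange [ 0.479 -0.251  0.014]
```

View pics/c1.png

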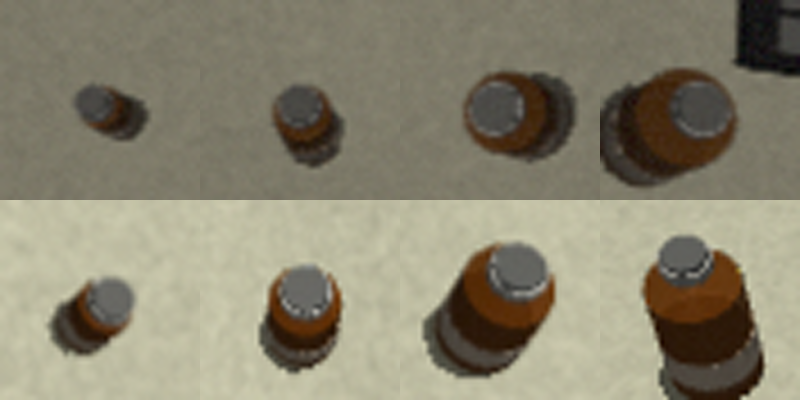

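The crops show all four vials upright, with sizes matching their listed heights. The largest's cap is at crop (700,108), and two-view positions agree within about 1 cm. I'm heading to the small vial and turning the tool so its axes line up with the world's.

{"fn": "carry_out", "kwargs": {"rows": [[5.7,-8.7,0.1,0,0,0.1,1],[11.4,-17.4,0.3,0,0,0.226,1],[17.2,-26,0.5,0,0,0.226,1],[23,-34.7,0.6,0,0,0.226,1],[28.7,-43.4,0.7,0,0,0.226,1],[34.4,-52.1,0.9,0,0,0.226,1],[40,-61,1.1,0,0,0.226,1],[46,-69.5,1.2,0,0,0.226,1],[52,-78,1.3,0,0,0.226,1],[57.4,-87,1.5,0,0,0.226,1]]}}

```text
time_s: 1.15
tcp_pos: [0.3154, -0.1391, 0.2076]
tcp_rot: [1.0, -0.0, 0.0, 0.0]
force: [1.5, -0.2, -0.7]
grip_width: 0.0917
gripper_force: 0.0
```

```bash
python3 - <<'E'
from h import *
s=robot.observe();print(s['time_s'],s['tcp_pos'],s['tcp_rot'],s['joints'])
E
```

```text
1.15 [ 0.31537352 -0.1391465   0.20760155] [ 9.99999788e-01 -4.53928093e-04  4.31751125e-04  1.80059578e-04] [-4.19896906e-01 -1.03495430e-01  2.18354527e+00  2.60817088e-05
  1.06060750e+00  1.15179455e+00]
```

{"fn": "carry_out", "kwargs": {"rows": [[19,-49,0.7,0,0,0,1],[19,-49,0.7,0,0,0,1],[19,-49,0.7,0,0,0,1],[19,-49,0.7,0,0,0,1],[19,-49,0.7,0,0,0,1],[19,-49,0.7,0,0,0,1],[19,-49,0.7,0,0,0,1],[19,-49,0.7,0,0,0,1],[19,-49,0.7,0,0,0,1],[19,-49,0.7,0,0,0,1]]}}

```text
time_s: 2.15
tcp_pos: [0.4962, 0.3273, 0.2005]
tcp_rot: [1.0, 0.0, -0.0, 0.0]
force: [0.7, -0.5, -0.1]
grip_width: 0.0918
gripper_force: 0.0
```

{"fn": "carry_out", "kwargs": {"rows": [[0,0,0,0,0,0,1],[0,0,0,0,0,0,1],[0,0,0,0,0,0,1]]}}

```text
time_s: 2.45
tcp_pos: [0.4953, 0.3241, 0.2004]
tcp_rot: [1.0, -0.0, -0.001, 0.001]
force: [-0.2, -0.8, -0.2]
grip_width: 0.092
gripper_force: 0.0
```

```bash
cat >>h.py <<'E'
def look(name):
    s=robot.observe();im=robot.get_image("wrist");cv2.imwrite(f"pics/{name}.png",im)
    print("t",round(s['time_s'],2),"tcp",s['tcp_pos'].round(4),"q",s['tcp_rot'].round(4));return s,cam("wrist",s),im
E
python3 - <<'E'
from h import *
s,c,im=look("w1")
for P in [(.515,.368,.056),(.515,.368,0)]: print(proj(c,P))
E
```

```text
t 2.45 tcp [0.4953 0.3241 0.2004] q [ 1.e+00 -2.e-04 -6.e-04  5.e-04]
[212.97983091 162.01903745]
[218.6796401  155.06108369]
```

View pics/w1.png

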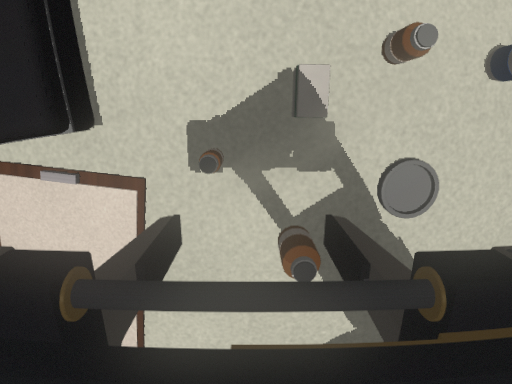

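The wrist view shows four caps or cups to measure: small vial cap (208,164), large vial cap (304,270), medium vial cap (426,36) and large cup rim (408,187). The carton is at (313,90).

```bash
python3 - <<'E'
from h import *
s=robot.observe();c=cam("wrist",s)
for n,uv,z in [('small',(208,164),.056),('large',(304,270),.086),('med',(426,36),.07),('cupL',(408,187),.014)]: print(n,plane(c,uv,z).round(4))
im=cv2.imread("pics/w1.png")
cv2.imwrite("pics/w1c.png",np.hstack([cv2.resize(im[v-25:v+25,u-25:u+25],(400,400),interpolation=2) for u,v in((208,164),(304,265))]))
E
```

```text
small [0.513  0.3735 0.056 ]
large [0.3985 0.2664 0.086 ]
med [0.646  0.1507 0.07  ]
cupL [0.4761 0.1196 0.014 ]
```

View pics/w1c.png

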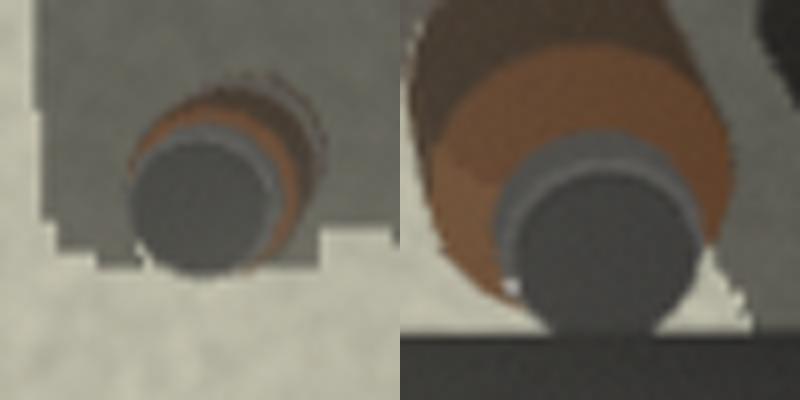

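{"fn": "carry_out", "kwargs": {"rows": [[1.8,-4.8,3,0,0,0,1],[1.8,-4.8,7,0,0,0,1],[1.8,-4.8,11,0,0,0,1],[1.8,-4.8,14,0,0,0,1],[1.8,-4.8,16.5,0,0,0,1],[1.8,-4.8,18,0,0,0,1],[1.8,-4.8,18.7,0,0,0,1],[1.8,-4.8,18.7,0,0,0,1]]}}

```text
time_s: 3.3
tcp_pos: [0.5141, 0.3726, 0.0138]
tcp_rot: [1.0, -0.0, -0.0, 0.0]
force: [0.2, 0.2, -0.1]
grip_width: 0.0921
gripper_force: 0.0
```

{"fn": "carry_out", "kwargs": {"rows": [[0,0,0,0,0,0,0.6],[0,0,0,0,0,0,0.4],[0,0,0,0,0,0,0.25],[0,0,0,0,0,0,0.1],[0,0,0,0,0,0,0.1],[0,0,0,0,0,0,0.1],[0,0,0,0,0,0,0.1],[0,0,0,0,0,0,0.1],[0,0,0,0,0,0,0.1],[0,0,0,0,0,0,0.1]], "grip_force": 10}}

```text
time_s: 4.3
tcp_pos: [0.514, 0.3732, 0.0137]
tcp_rot: [1.0, -0.0, -0.0, 0.0]
force: [-0.4, -1.1, -0.6]
grip_width: 0.0256
gripper_force: 10.0
```

{"fn": "carry_out", "kwargs": {"rows": [[0,0,-1,0,0,0,0.1],[0,0,-4,0,0,0,0.1],[0,0,-8,0,0,0,0.1],[0,0,-12,0,0,0,0.1],[0,0,-16,0,0,0,0.1],[-0.8,3,-16,0,0,0,0.1],[-2,7,-16,0,0,0,0.1],[-3.4,11.5,-16,0,0,0,0.1],[-4.8,16,-16,0,0,0,0.1],[-6,20,-16,0,0,0,0.1]]}}

```text
time_s: 5.3
tcp_pos: [0.453, 0.1714, 0.1744]
tcp_rot: [1.0, 0.0, 0.0, 0.0]
force: [0.9, -0.2, -0.5]
grip_width: 0.0258
gripper_force: 10.0
```

{"fn": "carry_out", "kwargs": {"rows": [[-1.2,4.3,0,0,0,0,0.1],[-2.5,8.6,0,0,0,0,0.1],[-3.8,13,0,0,0,0,0.1],[-5,17.4,0,0,0,0,0.1],[-6.3,21.8,0,0,0,0,0.1],[-7.6,26.2,0,0,0,0,0.1],[-8.9,30.6,0,0,0,0,0.1],[-10,34.8,0,0,0,0,0.1],[-11,38,0,0,0,0,0.1],[-11.4,39.3,0,0,0,0,0.1]]}}

```text
time_s: 6.3
tcp_pos: [0.3392, -0.2223, 0.1746]
tcp_rot: [1.0, -0.001, 0.0, 0.001]
force: [-0.2, 0.4, -0.6]
grip_width: 0.0256
gripper_force: 10.0
```

{"fn": "carry_out", "kwargs": {"rows": [[0,0,0,0,0,0,0.1],[0,0,0,0,0,0,0.1],[0,0,0,0,0,0,0.1]]}}

```text
time_s: 6.6
tcp_pos: [0.3401, -0.219, 0.1739]
tcp_rot: [1.0, 0.0, 0.0, -0.0]
force: [0.1, -0.7, 0.5]
grip_width: 0.0254
gripper_force: 10.0
```

```bash
python3 - <<'E'
from h import *
s,c,im=look("w2")
for P in [(.372,-.267,.014),(.477,-.096,.014),(.64,-.157,.014),(.479,-.251,.014)]: print(proj(c,P))
E
```

```text
t 6.6 tcp [ 0.3401 -0.219   0.1739] q [ 1.e+00  2.e-04  1.e-04 -1.e-04]
[294.39027733 149.65192973]
[139.96331665  53.69479009]
[ 192.54660313 -109.84818142]
[282.7199234   50.47165838]
```

View pics/w2.png

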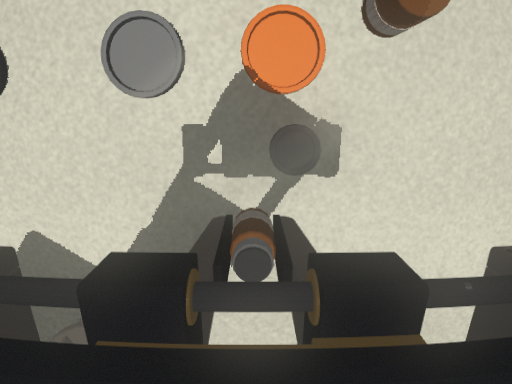

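Small cup rim (294,149), orange decoy (283,49) and largest cup (143,54) all match predictions. The small vial is held upright at (253,262), so I lower it.

{"fn": "carry_out", "kwargs": {"rows": [[1,1.6,0,0,0,0,0.1],[2.2,3.4,0,0,0,0,0.1],[3.2,4.8,2,0,0,0,0.1],[3.2,4.8,5,0,0,0,0.1],[3.2,4.8,9,0,0,0,0.1],[3.2,4.8,12,0,0,0,0.1],[3.2,4.8,14,0,0,0,0.1],[3.2,4.8,14.8,0,0,0,0.1],[3.2,4.8,15.2,0,0,0,0.1],[3.2,4.8,15.3,0,0,0,0.1]]}}

```text
time_s: 7.65
tcp_pos: [0.3725, -0.2677, 0.0211]
tcp_rot: [1.0, 0.0, 0.0, 0.0]
force: [-0.2, 0.4, -0.8]
grip_width: 0.0255
gripper_force: 10.0
```

{"fn": "carry_out", "kwargs": {"rows": [[0,0,0.05,0,0,0,0.1],[0,0,0.1,0,0,0,0.1],[0,0,0.1,0,0,0,0.1]]}}

```text
time_s: 7.95
tcp_pos: [0.3723, -0.2681, 0.0204]
tcp_rot: [1.0, -0.0, 0.001, 0.0]
force: [-0.3, -0.7, 0.1]
grip_width: 0.0257
gripper_force: 10.0
```

Half a millimetre lower, then open slowly, rise and look.

{"fn": "carry_out", "kwargs": {"rows": [[0,0,0.05,0,0,0,0.1],[0,0,0.07,0,0,0,0.1],[0,0,0.07,0,0,0,0.26],[0,0,0.07,0,0,0,0.3],[0,0,0.07,0,0,0,0.4],[0,0,0.07,0,0,0,0.55],[0,0,0.07,0,0,0,0.6],[0,0,0.07,0,0,0,0.6]]}}

```text
time_s: 8.75
tcp_pos: [0.3719, -0.2678, 0.019]
tcp_rot: [1.0, -0.0, -0.0, -0.0]
force: [0.1, 0.0, 0.1]
grip_width: 0.0548
gripper_force: 0.0
```

{"fn": "carry_out", "kwargs": {"rows": [[0,0,-1,0,0,0,0.6],[0,0,-4,0,0,0,0.7],[0,0,-8,0,0,0,0.8],[0,0,-12,0,0,0,0.9],[-2.5,-4,-15,0,0,0,1],[-5,-8,-16,0,0,0,1],[-5,-8,-16,0,0,0,1]]}}

```text
time_s: 9.45
tcp_pos: [0.3192, -0.1848, 0.1806]
tcp_rot: [1.0, 0.0, 0.0, -0.0]
force: [0.1, 0.2, -0.3]
grip_width: 0.0923
gripper_force: 0.0
```

```bash
python3 - <<'E'
from h import *
s,c,im=look("w3")
E
```

```text
t 9.45 tcp [ 0.3192 -0.1848  0.1806] q [ 1.e+00  2.e-04  2.e-04 -2.e-04]
```

View pics/w3.png

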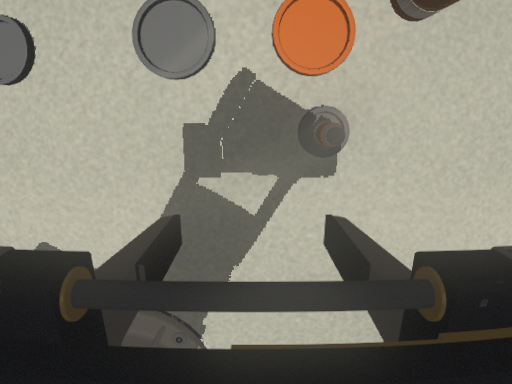

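The small vial stands upright in its cup at (323,132). Next is the medium one.

{"fn": "carry_out", "kwargs": {"rows": [[3,-3.1,0,0,0,0,1],[6.4,-6.6,0,0,0,0,1],[9.8,-10,0,0,0,0,1],[13.2,-13.5,0,0,0,0,1],[16.6,-17,0,0,0,0,1],[20,-20.5,0,0,0,0,1],[23.4,-24,0,0,0,0,1],[26.8,-27.5,0,0,0,0,1],[30,-30.6,0,0,0,0,1],[32.7,-33.4,0,0,0,0,1]]}}

```text
time_s: 10.5
tcp_pos: [0.6513, 0.1477, 0.1784]
tcp_rot: [1.0, 0.0, 0.0, 0.0]
force: [0.7, -0.9, -0.2]
grip_width: 0.0919
gripper_force: 0.0
```

{"fn": "carry_out", "kwargs": {"rows": [[0,0,0,0,0,0,1],[0,0,4,0,0,0,1],[0,0,8,0,0,0,1],[0,0,12,0,0,0,1],[0,0,14.5,0,0,0,1],[0,0,16,0,0,0,1],[0,0,16.5,0,0,0,1],[0,0,16.5,0,0,0,1]]}}

```text
time_s: 11.3
tcp_pos: [0.6492, 0.1458, 0.0141]
tcp_rot: [1.0, -0.0, -0.0, 0.0]
force: [0.1, -0.5, 0.6]
grip_width: 0.092
gripper_force: 0.0
```

{"fn": "carry_out", "kwargs": {"rows": [[0,0,0,0,0,0,0.7],[0,0,0,0,0,0,0.5],[0,0,0,0,0,0,0.35],[0,0,0,0,0,0,0.2],[0,0,0,0,0,0,0.2],[0,0,0,0,0,0,0.2],[0,0,0,0,0,0,0.2],[0,0,0,0,0,0,0.2],[0,0,0,0,0,0,0.2]], "grip_force": 12}}

```text
time_s: 12.2
tcp_pos: [0.649, 0.1462, 0.0141]
tcp_rot: [1.0, -0.0, -0.0, -0.0]
force: [-0.0, 0.9, 1.0]
grip_width: 0.036
gripper_force: 12.0
```

{"fn": "carry_out", "kwargs": {"rows": [[0,0,-1,0,0,0,0.2],[0,0,-4,0,0,0,0.2],[0,0,-8,0,0,0,0.2],[0,0,-12,0,0,0,0.2],[0,0,-15,0,0,0,0.2],[-0.5,2.5,-16,0,0,0,0.2],[-1.2,6,-16,0,0,0,0.2],[-2.1,10.5,-16,0,0,0,0.2],[-3,15,-16,0,0,0,0.2],[-3.8,19,-16,0,0,0,0.2]]}}

```text
time_s: 13.2
tcp_pos: [0.6103, -0.0457, 0.1748]
tcp_rot: [1.0, -0.0, 0.0, 0.0]
force: [0.5, 0.4, -0.2]
grip_width: 0.0349
gripper_force: 12.0
```

{"fn": "carry_out", "kwargs": {"rows": [[-0.6,3.6,0,0,0,0,0.2],[-1.1,6,0,0,0,0,0.2],[-1.1,6.6,0,0,0,0,0.2],[-1.1,6.6,0,0,0,0,0.2],[-1.1,6.6,0,0,0,0,0.2]]}}

```text
time_s: 13.7
tcp_pos: [0.6002, -0.109, 0.1743]
tcp_rot: [1.0, 0.0, 0.0, -0.0]
force: [-1.0, -1.0, -1.7]
grip_width: 0.0357
gripper_force: 12.0
```

```bash
python3 - <<'E'
from h import *
s,c,im=look("w4")
g=proj(c,(.64,-.157,.014));print(g)
cv2.imwrite("pics/w4.png",im)
E
```

```text
t 13.7 tcp [ 0.6002 -0.109   0.1743] q [ 1.e+00  0.e+00  2.e-04 -2.e-04]
[294.64500345 142.75310541]
```

View pics/w4.png

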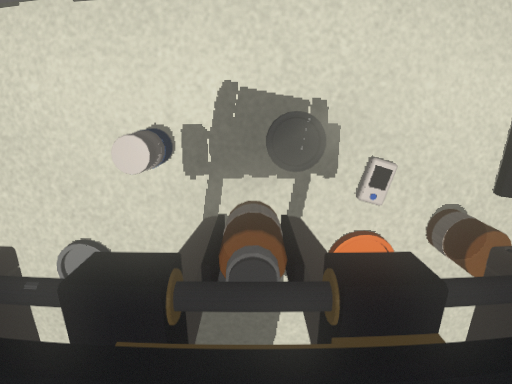

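The medium cup is at (296,141), 2 px from prediction, and the bottle at (140,152) is untouched. I lower the vial.

{"fn": "carry_out", "kwargs": {"rows": [[1.2,1.6,0,0,0,0,0.2],[2.8,3.4,0,0,0,0,0.2],[4.1,4.9,2,0,0,0,0.2],[4.1,4.9,5,0,0,0,0.2],[4.1,4.9,9,0,0,0,0.2],[4.1,4.9,12,0,0,0,0.2],[4.1,4.9,14,0,0,0,0.2],[4.1,4.9,14.8,0,0,0,0.2],[4.1,4.9,15.2,0,0,0,0.2],[4.1,4.9,15.3,0,0,0,0.2]]}}

```text
time_s: 14.75
tcp_pos: [0.6416, -0.1584, 0.0216]
tcp_rot: [1.0, 0.0, 0.0, 0.0]
force: [-0.4, 0.8, -0.8]
grip_width: 0.0355
gripper_force: 12.0
```

{"fn": "carry_out", "kwargs": {"rows": [[0,0,0.03,0,0,0,0.2],[0,0,0.06,0,0,0,0.2],[0,0,0.06,0,0,0,0.2]]}}

```text
time_s: 15.05
tcp_pos: [0.6414, -0.159, 0.0213]
tcp_rot: [1.0, -0.0, 0.001, 0.0]
force: [0.5, 0.0, -1.8]
grip_width: 0.0355
gripper_force: 12.0
```

{"fn": "carry_out", "kwargs": {"rows": [[0,0,0.05,0,0,0,0.2],[0,0,0.1,0,0,0,0.2],[0,0,0.12,0,0,0,0.2],[0,0,0.12,0,0,0,0.37],[0,0,0.12,0,0,0,0.4],[0,0,0.12,0,0,0,0.5],[0,0,0.12,0,0,0,0.65],[0,0,0.12,0,0,0,0.75],[0,0,0.12,0,0,0,0.75]]}}

```text
time_s: 15.95
tcp_pos: [0.6409, -0.1589, 0.0192]
tcp_rot: [1.0, -0.0, -0.0, -0.0]
force: [0.1, -0.1, -0.2]
grip_width: 0.0664
gripper_force: 0.0
```

{"fn": "carry_out", "kwargs": {"rows": [[0,0,-1,0,0,0,0.75],[0,0,-4,0,0,0,0.8],[0,0,-8,0,0,0,0.9],[0,0,-12,0,0,0,1],[-2,-2,-15,0,0,0,1],[-5.2,-5,-17,0,0,0,1],[-8.5,-8.5,-18,0,0,0,1],[-12,-12,-18,0,0,0,1],[-15,-15,-18,0,0,0,1],[-15,-15,-18,0,0,0,1]]}}

```text
time_s: 16.95
tcp_pos: [0.4872, -0.0063, 0.1999]
tcp_rot: [1.0, 0.001, -0.001, -0.0]
force: [0.4, 0.7, 0.2]
grip_width: 0.0917
gripper_force: 0.0
```

```bash
python3 - <<'E'
from h import *
s,c,im=look("w5");ct=cam("top")
t=robot.get_image("top");cv2.imwrite("pics/t5.png",cv2.resize(t[120:300,80:480],(800,360),interpolation=2))
E
```

```text
t 16.95 tcp [ 0.4872 -0.0063  0.1999] q [ 1.e+00  1.e-03 -7.e-04 -4.e-04]
```

View pics/w5.png

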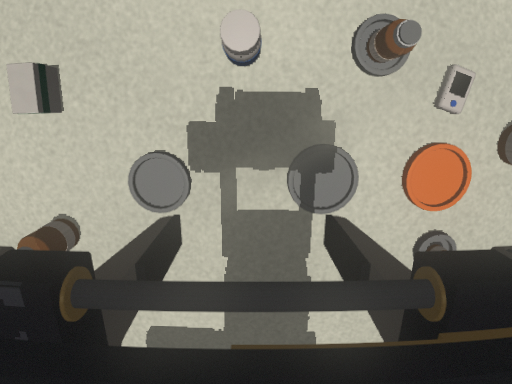

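The medium vial stands upright in its cup at (380,45), with the bottle and carton unmoved. The large cup is at (160,181) and the largest at (322,178). Now the large vial.

{"fn": "carry_out", "kwargs": {"rows": [[-1.2,-3.5,0,0,0,0,1],[-2.5,-7.8,0,0,0,0,1],[-4,-12.3,0,0,0,0,1],[-5.5,-17,0,0,0,0,1],[-7.1,-21.5,0,0,0,0,1],[-8.3,-25.2,0,0,0,0,1],[-8.9,-27.1,0,0,0,0,1],[-8.9,-27.1,0,0,0,0,1],[-8.9,-27.1,0,0,0,0,1]]}}

```text
time_s: 17.95
tcp_pos: [0.403, 0.262, 0.1993]
tcp_rot: [1.0, 0.0, 0.0, 0.0]
force: [0.2, 0.1, -0.3]
grip_width: 0.0919
gripper_force: 0.0
```

```bash
python3 - <<'E'
from h import *
s=dict(tcp_pos=np.array([.4872,-.0063,.1999]),tcp_rot=np.array([1,.001,-.0007,-.0004]))
c=cam("wrist",s)
for uv in[(160,181),(322.5,178.5),(438,176)]:print(plane(c,uv,.014).round(4))
# rack near largest vial
ct=cam("top")
for uv in [(640,301),(646,236),(800,325)]:print("rack",plane(ct,np.array(uv)/1.5625,.0).round(3))
E
```

```text
[0.4753 0.1128 0.014 ]
[ 0.4793 -0.0953  0.014 ]
[ 0.4837 -0.2492  0.014 ]
rack [ 0.58  -0.433  0.   ]
rack [ 0.704 -0.447  0.   ]
rack [ 0.553 -0.716  0.   ]
```

{"fn": "carry_out", "kwargs": {"rows": [[-0.5,-0.3,2,0,0,0,1],[-0.5,-0.3,6,0,0,0,1],[-0.5,-0.3,10,0,0,0,1],[-0.5,-0.3,14,0,0,0,1],[-0.5,-0.3,16.5,0,0,0,1],[-0.5,-0.3,17.7,0,0,0,1],[-0.5,-0.3,18,0,0,0,1],[-0.5,-0.3,18,0,0,0,1]]}}

```text
time_s: 18.75
tcp_pos: [0.3979, 0.2649, 0.0197]
tcp_rot: [1.0, -0.001, 0.0, -0.0]
force: [0.5, 0.1, 0.4]
grip_width: 0.0922
gripper_force: 0.0
```

{"fn": "carry_out", "kwargs": {"rows": [[0,0,0,0,0,0,0.75],[0,0,0,0,0,0,0.6],[0,0,0,0,0,0,0.45],[0,0,0,0,0,0,0.3],[0,0,0,0,0,0,0.3],[0,0,0,0,0,0,0.3],[0,0,0,0,0,0,0.3],[0,0,0,0,0,0,0.3]], "grip_force": 16}}

```text
time_s: 19.55
tcp_pos: [0.397, 0.2653, 0.0194]
tcp_rot: [1.0, -0.0, 0.0, -0.0]
force: [-1.2, -0.3, 3.9]
grip_width: 0.0466
gripper_force: 16.0
```

{"fn": "carry_out", "kwargs": {"rows": [[0,0,-1,0,0,0,0.3],[0,0,-4,0,0,0,0.3],[0,0,-8,0,0,0,0.3],[0,0,-11,0,0,0,0.3],[0.8,1.5,-12,0,0,0,0.3],[2.3,4.5,-12,0,0,0,0.3],[4,7.8,-12,0,0,0,0.3],[5.8,11.2,-12,0,0,0,0.3],[7.1,13.8,-12,0,0,0,0.3],[7.7,14.9,-12,0,0,0,0.3]]}}

```text
time_s: 20.55
tcp_pos: [0.4747, 0.1142, 0.1398]
tcp_rot: [1.0, -0.001, 0.0, 0.0]
force: [-0.1, 0.4, -0.7]
grip_width: 0.0469
gripper_force: 16.0
```

{"fn": "carry_out", "kwargs": {"rows": [[0,0,0,0,0,0,0.3],[0,0,0,0,0,0,0.3],[0,0,3,0,0,0,0.3],[0,0,6,0,0,0,0.3],[0,0,8,0,0,0,0.3]]}}

```text
time_s: 21.05
tcp_pos: [0.4726, 0.1174, 0.0578]
tcp_rot: [1.0, 0.001, -0.001, 0.0]
force: [1.2, 0.2, -2.0]
grip_width: 0.0463
gripper_force: 16.0
```

```bash
python3 - <<'E'
from h import *
s,c,im=look("w6")
cv2.imwrite("pics/w6.png",cv2.resize(im[120:330,140:370],(690,630))[:600])
E
```

```text
t 21.05 tcp [0.4726 0.1174 0.0578] q [ 1.e+00  7.e-04 -8.e-04  0.e+00]
```

View pics/w6.png

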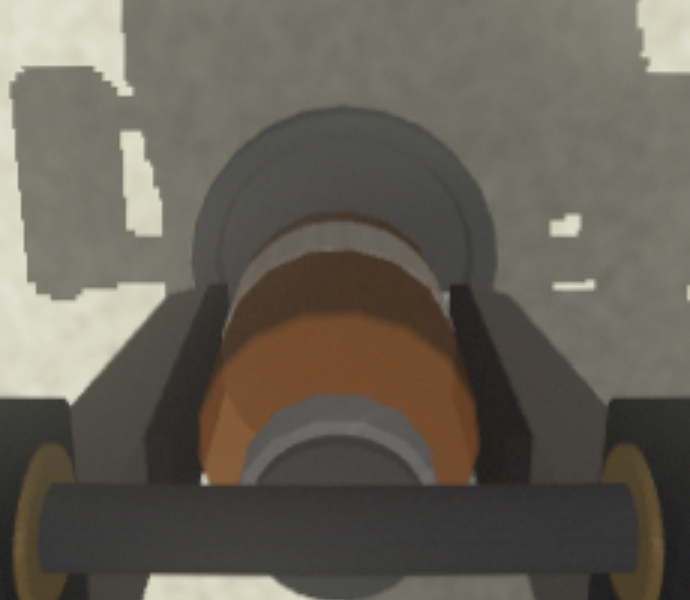

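The cup's outline spans 192..496 and the vial's foot is centred at about 338, so it is aligned. I finish lowering it.

{"fn": "carry_out", "kwargs": {"rows": [[0.2,0,1,0,0,0,0.3],[0.2,0,2,0,0,0,0.3],[0.2,0,2.7,0,0,0,0.3],[0.2,0,3,0,0,0,0.3],[0.2,0,3.1,0,0,0,0.3],[0.2,0,3.15,0,0,0,0.3],[0.2,0,3.15,0,0,0,0.3]]}}

```text
time_s: 21.8
tcp_pos: [0.4763, 0.1162, 0.0281]
tcp_rot: [1.0, -0.0, 0.0, -0.0]
force: [0.8, 0.6, -1.2]
grip_width: 0.0463
gripper_force: 16.0
```

{"fn": "carry_out", "kwargs": {"rows": [[0,0,0.06,0,0,0,0.3],[0,0,0.12,0,0,0,0.3],[0,0,0.18,0,0,0,0.3],[0,0,0.2,0,0,0,0.3],[0,0,0.2,0,0,0,0.3]]}}

```text
time_s: 22.3
tcp_pos: [0.476, 0.1162, 0.0257]
tcp_rot: [1.0, -0.0, -0.0, -0.0]
force: [0.4, -0.8, -0.9]
grip_width: 0.0464
gripper_force: 16.0
```

{"fn": "carry_out", "kwargs": {"rows": [[0,0,0.03,0,0,0,0.3],[0,0,0.03,0,0,0,0.3]]}}

```text
time_s: 22.5
tcp_pos: [0.476, 0.1162, 0.0254]
tcp_rot: [1.0, -0.0, -0.0, 0.0]
force: [-0.4, -0.4, -1.6]
grip_width: 0.0463
gripper_force: 16.0
```

{"fn": "carry_out", "kwargs": {"rows": [[0,0,0.03,0,0,0,0.48],[0,0,0.03,0,0,0,0.52],[0,0,0.03,0,0,0,0.6],[0,0,0.03,0,0,0,0.7],[0,0,0.03,0,0,0,0.85],[0,0,0.03,0,0,0,0.85],[0,0,-1,0,0,0,0.85],[0,0,-5,0,0,0,0.9],[0,0,-10,0,0,0,1],[0,0,-14.5,0,0,0,1]]}}

```text
time_s: 23.5
tcp_pos: [0.4757, 0.1161, 0.173]
tcp_rot: [1.0, -0.0, 0.0, -0.0]
force: [0.2, -0.1, 0.4]
grip_width: 0.092
gripper_force: 0.0
```

{"fn": "carry_out", "kwargs": {"rows": [[0,3,-2,0,0,0,1],[0,7.5,-3,0,0,0,1],[0,12.3,-3,0,0,0,1],[0,17.2,-3,0,0,0,1],[0,22.1,-3,0,0,0,1],[0,27,-3,0,0,0,1],[0,32,-3,0,0,0,1],[0,37,-3,0,0,0,1],[0,40.5,-3,0,0,0,1],[0,42,-3,0,0,0,1]]}}

```text
time_s: 24.5
tcp_pos: [0.4756, -0.3068, 0.2012]
tcp_rot: [1.0, -0.001, 0.0, 0.0]
force: [0.1, 0.0, 0.5]
grip_width: 0.0918
gripper_force: 0.0
```

{"fn": "carry_out", "kwargs": {"rows": [[0,0,0,0,0,0,1],[0,0,0,0,0,0,1]]}}

```text
time_s: 24.7
tcp_pos: [0.4757, -0.3027, 0.2005]
tcp_rot: [1.0, -0.0, -0.0, -0.0]
force: [0.4, 0.4, -0.1]
grip_width: 0.092
gripper_force: 0.0
```

```bash
python3 - <<'E'
from h import *
s,c,im=look("w7")
print(proj(c,(.528,-.367,.104)))
E
```

```text
t 24.7 tcp [ 0.4757 -0.3027  0.2005] q [ 1.e+00 -2.e-04 -2.e-04 -4.e-04]
[322.6108004  135.64088189]
```

View pics/w7.png

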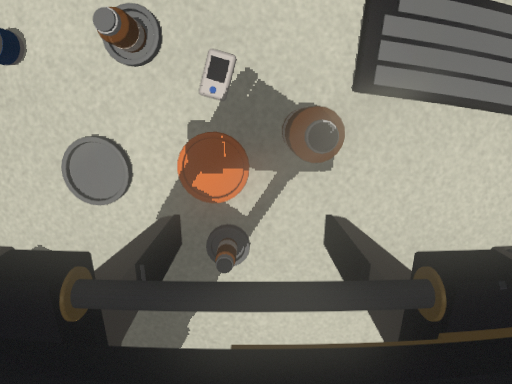

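The largest vial's cap is at (323,136), matching prediction, and the small and medium vials are still standing in their cups. I grasp the largest.

{"fn": "carry_out", "kwargs": {"rows": [[2.6,3.2,0,0,0,0,1],[5.2,6.4,0,0,0,0,1],[5.2,6.4,1,0,0,0,1],[5.2,6.4,4,0,0,0,1],[5.2,6.4,8,0,0,0,1],[5.2,6.4,12,0,0,0,1],[5.2,6.4,15,0,0,0,1],[5.2,6.4,16.5,0,0,0,1],[5.2,6.4,17,0,0,0,1],[5.2,6.4,17,0,0,0,1]]}}

```text
time_s: 25.75
tcp_pos: [0.5283, -0.3672, 0.0309]
tcp_rot: [1.0, 0.0, 0.0, -0.0]
force: [-0.8, 0.9, 1.1]
grip_width: 0.092
gripper_force: 0.0
```

{"fn": "carry_out", "kwargs": {"rows": [[0,0,0,0,0,0,0.8],[0,0,0,0,0,0,0.7],[0,0,0,0,0,0,0.6],[0,0,0,0,0,0,0.4],[0,0,0,0,0,0,0.4],[0,0,0,0,0,0,0.4],[0,0,0,0,0,0,0.4],[0,0,0,0,0,0,0.4]], "grip_force": 22}}

```text
time_s: 26.55
tcp_pos: [0.5281, -0.3681, 0.031]
tcp_rot: [1.0, -0.0, 0.0, 0.0]
force: [-1.6, 0.1, 4.8]
grip_width: 0.0571
gripper_force: 22.0
```

{"fn": "carry_out", "kwargs": {"rows": [[0,0,-1,0,0,0,0.4],[0,0,-4,0,0,0,0.4],[0,0,-8,0,0,0,0.4],[0,0,-11.5,0,0,0,0.4],[-0.3,-1.5,-13,0,0,0,0.4],[-0.9,-5,-13,0,0,0,0.4],[-1.7,-9.2,-13,0,0,0,0.4],[-2.5,-13.5,-13,0,0,0,0.4],[-3.3,-18,-13,0,0,0,0.4],[-4.1,-22.3,-13,0,0,0,0.4]]}}

```text
time_s: 27.55
tcp_pos: [0.4861, -0.1431, 0.1607]
tcp_rot: [1.0, -0.0, -0.0, -0.0]
force: [1.0, 0.9, -1.0]
grip_width: 0.0571
gripper_force: 22.0
```

{"fn": "carry_out", "kwargs": {"rows": [[-0.6,-3,0,0,0,0,0.4],[-0.9,-4.9,0,0,0,0,0.4],[-0.9,-4.9,1.5,0,0,0,0.4],[-0.9,-4.9,4.5,0,0,0,0.4],[-0.9,-4.9,7.5,0,0,0,0.4],[-0.9,-4.9,9.5,0,0,0,0.4],[-0.9,-4.9,10,0,0,0,0.4],[-0.9,-4.9,10,0,0,0,0.4]]}}

```text
time_s: 28.35
tcp_pos: [0.4775, -0.0957, 0.0603]
tcp_rot: [1.0, -0.0, -0.001, -0.0]
force: [-0.0, -0.7, -1.2]
grip_width: 0.057
gripper_force: 22.0
```

```bash
python3 - <<'E'
from h import *
s,c,im=look("w8")
cv2.imwrite("pics/w8.png",cv2.resize(im[120:320,130:380],(750,600)))
E
```

```text
t 28.35 tcp [ 0.4775 -0.0957  0.0603] q [ 1.e+00 -1.e-04 -7.e-04 -1.e-04]
```

View pics/w8.png

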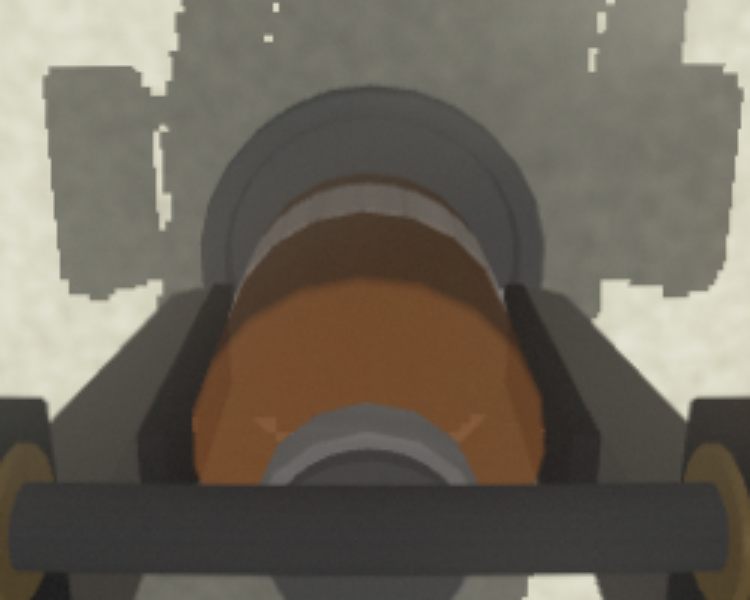

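The cup spans 202..543 and the vial's foot is centred at about 370, so it is aligned. I lower it to TCP z 0.037.

{"fn": "carry_out", "kwargs": {"rows": [[0,0,0.8,0,0,0,0.4],[0,0,1.5,0,0,0,0.4],[0,0,1.9,0,0,0,0.4],[0,0,2.1,0,0,0,0.4],[0,0,2.2,0,0,0,0.4],[0,0,2.2,0,0,0,0.4],[0,0,2.2,0,0,0,0.4]]}}

```text
time_s: 29.1
tcp_pos: [0.4781, -0.0958, 0.0386]
tcp_rot: [1.0, -0.0, 0.0, 0.0]
force: [-0.4, -0.9, -2.5]
grip_width: 0.057
gripper_force: 22.0
```

{"fn": "carry_out", "kwargs": {"rows": [[0,0,0.05,0,0,0,0.4],[0,0,0.1,0,0,0,0.4],[0,0,0.14,0,0,0,0.4],[0,0,0.14,0,0,0,0.4],[0,0,0.14,0,0,0,0.4]]}}

```text
time_s: 29.6
tcp_pos: [0.4779, -0.0958, 0.0371]
tcp_rot: [1.0, -0.0, -0.0, -0.0]
force: [-0.0, 0.2, -2.2]
grip_width: 0.0572
gripper_force: 22.0
```

{"fn": "carry_out", "kwargs": {"rows": [[0,0,0.03,0,0,0,0.4],[0,0,0.05,0,0,0,0.4],[0,0,0.05,0,0,0,0.59],[0,0,0.05,0,0,0,0.63],[0,0,0.05,0,0,0,0.75],[0,0,0.05,0,0,0,0.95],[0,0,0.05,0,0,0,1],[0,0,0.05,0,0,0,1],[0,0,-1,0,0,0,1],[0,0,-5,0,0,0,1]]}}

```text
time_s: 30.6
tcp_pos: [0.4754, -0.0953, 0.0854]
tcp_rot: [1.0, -0.0, -0.003, -0.001]
force: [1.5, -1.0, 0.7]
grip_width: 0.0918
gripper_force: 0.0
```

{"fn": "carry_out", "kwargs": {"rows": [[0,0,-4.5,0,0,0,1],[0,0,-9,0,0,0,1],[0,0,-13,0,0,0,1],[-4,0,-15,0,0,0,1],[-8,0,-17,0,0,0,1],[-12,0,-18,0,0,0,1],[-12,0,-18,0,0,0,1],[-12,0,-18,0,0,0,1]]}}

```text
time_s: 31.4
tcp_pos: [0.358, -0.0959, 0.2682]
tcp_rot: [1.0, -0.0, 0.001, 0.0]
force: [0.8, 0.4, 0.4]
grip_width: 0.0921
gripper_force: 0.0
```

```bash
python3 - <<'E'
from h import *
s,c,im=look("w9");sc=robot.get_image("scene")
cv2.imwrite("pics/f.png",np.hstack([cv2.resize(im,(400,300)),cv2.resize(sc,(400,300))]))
cv2.imwrite("pics/f2.png",cv2.resize(sc[80:340,100:420],(800,600)))
E
```

```text
t 31.4 tcp [ 0.358  -0.0959  0.2682] q [ 1.0e+00 -4.0e-04  1.4e-03  4.0e-04]
```

View pics/f2.png

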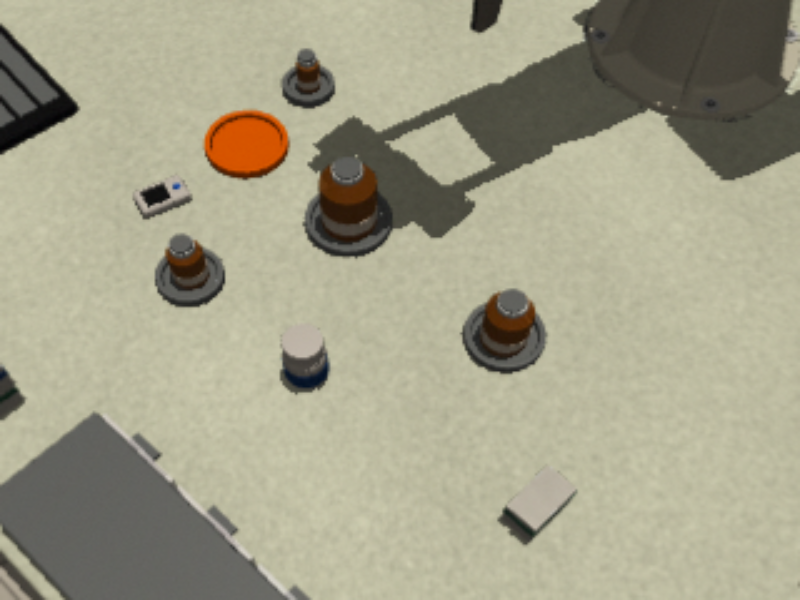

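View pics/w9.png

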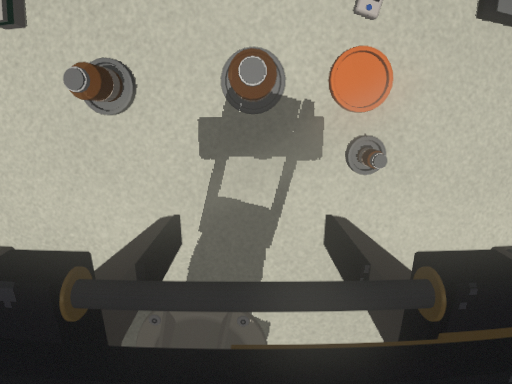

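All four vials stand upright and centred in their own cups, the bottle and carton are where they were, and the gripper is clear.

```bash
python3 -c "
from bench import robot
print(robot.finish_job())"
```

```text
the job is handed in; nothing more can be done
None
```

I placed all four vials upright in their matching cups, smallest first, left the bottle and carton where they were, and handed the job in at about 31 s of the 115 s allowed.

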